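Turn the red-capped vial to the reader and scan it

TASK

Push the sample carousel round by the blue tabs on its rim until the red-capped vial stands in line with the reader's yellow pointer and the carousel is still, then press the green scan button all the way down and let it come up again. Do not press the button before the vial is lined up, and do not touch or lift any vial or disturb the loose things on the bench.

Things in the scene. Friction and masses are not known exactly. Their poses are not given: they have to be found in the camera images.
- reader: fixed reader: white round base (88 mm radius) with a white column (30 mm radius, top at 97 mm with a yellow bar) up through the turntable's middle. Origin on the turntable's axis at bench level, z up; its front is its own -x, roughly towards the robot. The yellow bar and a flat yellow pointer strip on the bench (26 mm wide, 6 mm high, out to 178 mm from the axis) show the front
- pointer (a point): where the yellow pointer wants the vial's centre: in the reader's front direction, 70 mm from the axis, 60 mm above the bench; fixed to the reader, it does not turn
- carousel: grey turntable disc, radius 112 mm, top 32 mm above the bench. Origin on the axis at its underside (20 mm up), z up, x towards the red-capped vial. Turns either way without stops; light friction (0.08 N m, under 1 N at the rim) stops it at once when the push ends. Six white cups (35 mm wide, tops 50 mm above the bench) stand 70 mm from the axis every 60 degrees, the first at +x
- tab (a point): middle of the top of one of six upright blue finger tabs on the rim, the one 30 degrees (anticlockwise from above) from the red-capped vial; the others follow every 60 degrees, midway between the cups. Each spans 96 to 124 mm from the axis, is 8 mm thick, top 75 mm above the bench, fixed to the disc. Push it sideways along the rim; between tabs the rim is free
- vial_red_c (a point): centre (half-way up) of the red-capped amber vial, 26 mm in diameter and 50 mm high, loose and upright in the turntable's cup at its +x, 70 mm from the axis; its top is 85 mm above the bench. Not to be touched
- scan (a joint): travel of the green scan button in m: 0 released, 0.006 fully down; its spring needs 3.5 N to be fully down and returns it when let go
- scan_top (a point): centre of the top face of the green scan button (17 mm radius), facing up, on a white console 110 mm x 130 mm x 30 mm that is fixed on the bench beside the reader, to the robot's right
- vial1_c (a point): centre of the amber vial with a white cap, same size as the red-capped one, standing in one of the other five cups. Not to be touched
- vial2_c (a point): centre of the amber vial with a blue cap, same size as the red-capped one, standing in one of the other five cups. Not to be touched
- vial3_c (a point): centre of the amber vial with a white cap, same size as the red-capped one, standing in one of the other five cups. Not to be touched
- vial4_c (a point): centre of the amber vial with a green cap, same size as the red-capped one, standing in one of the other five cups. Not to be touched
- vial5_c (a point): centre of the amber vial with a black cap, same size as the red-capped one, standing in one of the other five cups. Not to be touched
- beaker: clear beaker, 64 mm wide, 85 mm high, standing on the bench; origin at the centre of its underside. Leave alone
- reagent: amber bottle with blue cap, 60 mm wide, 130 mm high, standing on the bench; origin at the centre of its underside. Leave alone
- dish: shallow round dish, 88 mm wide, 14 mm high, on the bench; origin at the centre of its underside. Leave alone
- eraser: small white eraser 45 x 22 x 13 mm on the bench; origin at the centre of its underside. Leave alone

How it is judged (in metres and radians):
On the way, in this order (a step that is already met when the one before it is completed fails the run):
1. the red-capped vial stands at the pointer (within 9 mm) and the carousel is still (horizontal distance between vial_red_c and pointer below 0.009 m and angular speed of carousel below 0.06 rad/s), for 0.3 s.
2. the scan button is pressed down with the vial in line (horizontal distance between vial_red_c and pointer below 0.009 m and value of joint scan above 0.0045 m), for 0.05 s.
At the end, for the whole second after the job is handed in: the red-capped vial's centre is within 9 mm horizontally of the pointer's place, the carousel is still, the scan button is up again, all six vials stand upright in their cups, and the beaker, bottle, dish and eraser are within 20 mm of where they were (all of step 1 and value of joint scan below 0.0015 m and height (world z) of vial_red_c between 0.055 and 0.066 m and angle between each of vial_red_c, vial1_c, vial2_c, vial3_c, vial4_c, vial5_c's own z axis and vertical below 0.2 rad and height (world z) of vial1_c between 0.055 and 0.066 m and height (world z) of vial2_c between 0.055 and 0.066 m and height (world z) of vial3_c between 0.055 and 0.066 m and height (world z) of vial4_c between 0.055 and 0.066 m and height (world z) of vial5_c between 0.055 and 0.066 m and distance of each of beaker, reagent, dish, eraser from where it was at the start of the episode below 0.02 m); the robot touches nothing.
It fails at once if the scan button is pressed while the red-capped vial is not in line with the pointer (value of joint scan above 0.003 m and not (horizontal distance between vial_red_c and pointer below 0.009 m)).
It fails at once if a vial is lifted or tipped (height (world z) of any of vial_red_c, vial1_c, vial2_c, vial3_c, vial4_c, vial5_c above 0.07 m or angle between any of vial_red_c, vial1_c, vial2_c, vial3_c, vial4_c, vial5_c's own z axis and vertical above 0.35 rad).
It fails at once if the robot touches a vial (more than 1 N) (contact force between any of the fingers, the arm and vial_red above 1 N or contact force between any of the fingers, the arm and vial1 above 1 N or contact force between any of the fingers, the arm and vial2 above 1 N or contact force between any of the fingers, the arm and vial3 above 1 N or contact force between any of the fingers, the arm and vial4 above 1 N or contact force between any of the fingers, the arm and vial5 above 1 N).
It fails at once if a loose thing on the bench is moved more than 20 mm (distance of any of beaker, reagent, dish, eraser from where it was at the start of the episode above 0.02 m).
It also fails if it takes over 58 s, if anything falls off the work surface, if the arm or the gripper's body presses on something with over 40 N, if the wrist force passes 120 N, or if a joint passes its speed limit or range.

ROBOT

A 7-joint arm with a two-finger parallel gripper is mounted at the origin on the work surface. World frame = base frame: x ahead of the robot, y to its left, z up, the work surface at z = 0. Lengths are in mm, angles in rad, forces in N, time in s.
With the tool pointing down it reaches from about 350 to 900 mm from the base axis. Payload 19.9 kg.
Tool frame: the origin (TCP) lies midway between the tips of the shut fingers; the grasp point (between the pads) lies 19 mm behind it; z points along the fingers, x is the direction in which the jaws open and shut, and the axes are right-handed (so a half turn about z gives the same grasp; the last joint's range is limited). The gripper opens to 94 mm and grips with 3 to 60 N. Pads are 16 mm wide; open, the fingers measure 119 mm over their backs; the gripper's body (75 mm by 177 mm) begins 78 mm behind the grasp point.
Start: joints at [-1.335, 0.417, -0.01, 1.614, 0.005, 1.111, -0.053], TCP at [170.789, 601.19, 205.425] pointing down, gripper open.
Joint ranges: [-2.81, 2.81], [-0.39, 2.02], [-1.27, 1.25], [0.06, 2.57], [-1.19, 4.33], [0.19, 2], [-2.82, 2.82]. Speed limits (rad/s): [1.89, 1.89, 2.39, 2.39, 3.01, 3.01, 3.01].

INTERFACE

Orientations are given as a rotation vector (axis times angle).
In Python, from bench import bot, snapshot, get_calibration, spotter gives the robot as it stands.
- The arm moves only by the tool apply_moves, never from a script. Its arguments are lists of equal length, an entry for each row: "travel": the shift along the tool's x, y, z in m, a list of three; "yaw": the turn about the tool's z in rad; "grip": the opening, from 0 (shut) to 1 (fully open). In form: {"travel": [[x, y, z], ...], "yaw": [yaw, ...], "grip": [grip, ...]}. A call has 1 to 20 rows; each row is the pose to reach, as a shift and turn from the pose commanded when the call began, along the tool's axes at that moment; what a row does not reach only later rows make up. A row lasts 1/10 s, in which the tool goes at most 50 mm and 8.59 degrees, less where a joint would pass 70% of its speed; a pose out of reach is approached as far as the arm can. A call with a gripper value outside its range is refused whole. The fingers move at their own pace and stop on an object; "force" is the grip in N (left out, the last holds). Time passes only in rows, so rows that repeat a pose let the fingers close. It gives the time, the measured TCP pose, the force and the opening at its end, in the units of the state.
- bot.get_state(): the state, without advancing time (a new reading comes with each control period).
- snapshot(name): name is "scene" or "top" or "wrist"; returns (picture, depth): 480x640x3 uint8, blue, green, red; 480x640 float32, mm along the optical axis (not along the pixel's ray), 0 where there is no reading.
- get_calibration(name): a dict with "intrinsics" (3x3 intrinsics, pixels), "k1" (the pictures are not rectified: a ray, as slopes to the right and down, at radius r is drawn at 1 + k1 r^2 times it, then the intrinsics apply), "extrinsics" (4x4, takes a point from camera to world coordinates); the wrist camera has in their place "hand_eye" (4x4, takes a point from camera to tool coordinates, whose origin is the TCP and whose axes are the tool frame's). Camera axes: x right, y up, looking along -z (the intrinsics and any distortion apply to the point x, -y, -z); pixel columns grow to the right and rows downward; lengths in mm; the calibration is good to about 2 mm. A picture is of the moment at which its call begins: read the wrist's pose just before it. get_calibration takes no time and is no camera call.
- bot.close_job(): hands the job in, once; it reports no verdict.
Trained networks look in the newest picture that a camera, given by its name, has taken for a name from the list of things; names that differ only in an ending like _2 or _b are one class to them, and where a whole thing is asked for, a point or a joint stands for the part that bears it (a point fixed in the world has none). Each returns a list of dicts, best first, with "p" (0 to 1); they miss things now and then, are a little off and sometimes report something else, mostly with a low value. They report only what shows in the picture. A call takes as long as a camera call.
- spotter.recognise(camera, thing): "position" ([x, y, z] in mm, in world coordinates, good to about 4 mm: the middle of the surface that is visible of it).
- spotter.trace(camera, thing): "mask" (480x640 bool, what is visible of it).
- spotter.place_of(camera, thing): "position" ([x, y, z] in mm, in world coordinates, good to about 4 mm: a listed point, or the origin of a listed thing).
The state is a dict: "time_s": time; "joint_positions": joint angles; "qd": joint speeds; "joint_torque": joint torques, N m; "position": TCP position; "tcp_rot": TCP orientation; "ft_force": force on the tool from outside, world axes, zero at the start; "torque": the same for the moment, N m; "finger_gap": finger opening in mm.
Only numpy, scipy, OpenCV 4.12 (cv2) and the standard library are available. Lean on these libraries where they do the work, as an engineer would, in place of code of your own. Each camera call takes 0.05 s, during which the arm holds its last target.

## Working session

There is one attempt and no reset: what is moved stays moved. The work goes in short steps, Python scripts to look and compute and a tool call to move; the robot and the scene stay as the last step left them, time stands still between calls to the robot, and variables do not carry over. Pictures are saved under pics/ and viewed, and the job is handed in when it is done.

Besides the shell and the picture viewer there is one more tool, called after "Request:" as name([rows], argument=value, ...), one row to a line, values as JSON. apply_moves: Moves the arm, as the interface text tells. Its arguments: {"type":"object","properties":{"travel":{"type":"array"},"yaw":{"type":"array"},"grip":{"type":"array"},"force":{"type":"number"}},"required":["travel","yaw","grip"]}

```bash
mkdir -p pics; ls; python3 - <<'E'
from bench import bot, snapshot, get_calibration, spotter
import cv2,numpy as np
print(bot.get_state())
for n in ["scene","top"]:
    p,d=snapshot(n); cv2.imwrite(f"pics/{n}0.png",p); np.save(f"pics/{n}0d.npy",d)
    c=get_calibration(n); print(n,c)
    for t in ["reader","carousel","pointer","vial_red_c","scan_top","tab","beaker","reagent","dish","eraser"]:
        try: print(t,[(np.round(r["position"],1),round(r["p"],2)) for r in spotter.place_of(n,t)][:6])
        except Exception as e: print(t,e)
E
```

```text
pics
{'time_s': 0.0, 'joint_positions': array([-1.33546371,  0.41794097, -0.01028453,  1.6141805 ,  0.00468504,
        1.11069905, -0.05302701]), 'qd': array([-2.30793192e-04,  2.25532940e-04, -1.75836669e-03, -9.35525491e-05,
        1.87882826e-03, -8.95790319e-05,  5.45284841e-04]), 'joint_torque': array([-8.13869428e-04, -8.51226568e+01,  6.38554450e-01, -4.25995731e+01,
       -4.88208246e-02,  1.86167605e-02,  1.09064529e-04]), 'position': array([170.7339319 , 600.83204388, 204.84331188]), 'tcp_rot': array([ 2.50610591e+00,  1.89316182e+00, -1.42469683e-03]), 'ft_force': array([0.34558482, 0.06732541, 0.16178579]), 'torque': array([-0.01053911,  0.03148646,  0.0134838 ]), 'finger_gap': 93.81024297332674}
scene {'intrinsics': array([[557.10888571,   0.        , 316.99953508],
       [  0.        , 557.10888571, 242.04686042],
       [  0.        ,   0.        ,   1.        ]]), 'k1': -0.02483618113681674, 'extrinsics': array([[ 8.66950017e-01, -4.18500633e-01,  2.70656403e-01,
         7.90524422e+02],
       [ 4.98359968e-01,  7.34370839e-01, -4.60800189e-01,
        -5.200673
[... 1170 characters left out ...]
     [ 0.00000000e+00,  0.00000000e+00,  0.00000000e+00,
         1.00000000e+00]])}
reader [(array([585.2,  43.2,  -1.7]), 0.68)]
carousel [(array([583.4,  45.3,  18.9]), 0.62), (array([537.7,  96.6,  55.9]), 0.39)]
pointer []
vial_red_c [(array([625.5,  -6. ,  59.2]), 0.65)]
scan_top [(array([ 755.4, -149.8,    1.3]), 0.61), (array([ 316. , -267.6,   -2.3]), 0.58), (array([ 481.6, -256.9,   51.7]), 0.52)]
tab []
beaker [(array([ 755.4, -151.9,    3.3]), 0.65)]
reagent [(array([ 703.2, -344.4,    1.3]), 0.75), (array([685.2,   5.6,  76.5]), 0.54)]
dish [(array([ 311.2, -266.6,   -0. ]), 0.74), (array([ 752.7, -149.9,    4.7]), 0.62)]
eraser [(array([3.363e+02, 2.460e+02, 2.000e-01]), 0.47)]
```

View pics/top0.png

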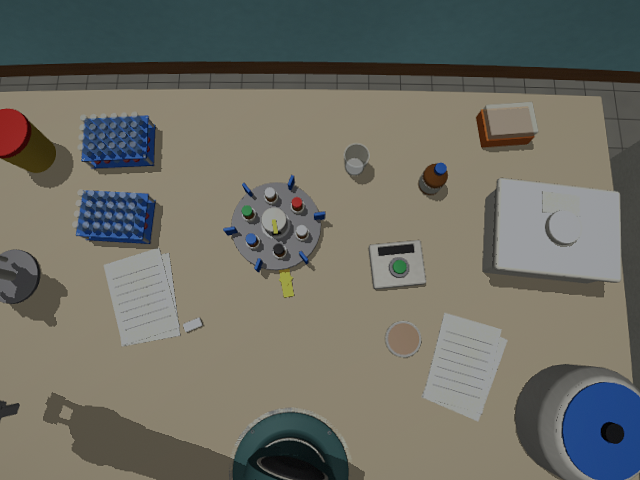

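View pics/scene0.png

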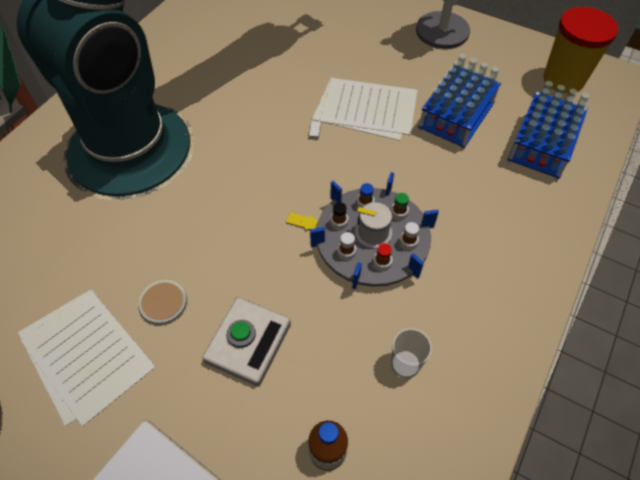

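Top view: the turntable axis is near (275,225), the red cap at (297,204), the pointer strip at (287,284) and the green button at (400,267). The red vial needs roughly 120° clockwise. Next I'll measure it more precisely.

```bash
cat > h.py <<'E'
from bench import bot, snapshot, get_calibration, spotter
import cv2,numpy as np
from scipy.spatial.transform import Rotation as R
def rays(c,uv):
    K=c["intrinsics"]; 
    # model: drawn = s*(1+k1 r^2) in normalized slopes
    n=cv2.undistortPoints(np.array(uv,float).reshape(-1,1,2),K,np.array([c["k1"],0,0,0,0.]),None,None,None,(3,50,1e-12)) if False else cv2.undistortPoints(np.array(uv,float).reshape(-1,1,2),K,np.array([c["k1"],0,0,0,0.]))
    n=n.reshape(-1,2); return np.c_[n[:,0],-n[:,1],-np.ones(len(n))]
def onplane(c,uv,z):
    E=c["extrinsics"]; d=rays(c,uv)@E[:3,:3].T; o=E[:3,3]
    return o+d*((z-o[2])/d[:,2])[:,None]
def blobs(p,lo,hi,amin,roi=None):
    hsv=cv2.cvtColor(p,cv2.COLOR_BGR2HSV); m=cv2.inRange(hsv,np.array(lo),np.array(hi))
    if roi: mm=np.zeros_like(m); x0,y0,x1,y1=roi; mm[y0:y1,x0:x1]=255; m&=mm
    n,l,s,c=cv2.connectedComponentsWithStats(m)
    return [(s[i,4],c[i],l==i) for i in range(1,n) if s[i,4]>=amin]
E
python3 - <<'E'
from h import *
for n,roi in [("top",(215,165,340,305)),("scene",(270,160,460,300))]:
    p=cv2.imread(f"pics/{n}0.png"); c=get_calibration(n)
    print(n)
    for nm,lo,hi,z in [("yel",(22,120,80),(35,255,255),6),("red",(0,180,90),(6,255,255),85),("blue",(108,120,40),(125,255,255),65),("green",(50,120,40),(80,255,255),85)]:
        for a,ce,m in blobs(p,lo,hi,6,roi):
            print(nm,a,ce.round(1),onplane(c,[ce],z)[0].round(1))
    big=cv2.resize(p[roi[1]:roi[3],roi[0]:roi[2]],None,fx=4,fy=4,interpolation=cv2.INTER_CUBIC); cv2.imwrite(f"pics/{n}z.png",big)
E
```

```text
top
yel 51 [274.5 226.5] [585.9  49.7   6. ]
yel 302 [286.  282.6] [443.8  17.2   6. ]
red 53 [296.6 201.8] [628.9  -8.8  85. ]
blue 54 [290.6 182.5] [683.5   7.7  65. ]
blue 54 [247.1 189.4] [664.9 114.1  65. ]
blue 74 [318.8 215.4] [601.1 -62.4  65. ]
blue 74 [229.9 230.5] [561.5 151.3  65. ]
blue 91 [250.7 238.5] [542.2 100.4  65. ]
blue 53 [303.6 257.2] [498.3 -27.1  65. ]
blue 59 [258.1 264.8] [478.9  80.5  65. ]
green 86 [246.5 210.5] [606.3 110.2  85. ]
scene
yel 93 [365.7 210.9] [541.9 101.2   6. ]
yel 367 [301.7 220.6] [440.5  15.7   6. ]
red 128 [384.1 249.4] [630.4 -10.5  85. ]
blue 69 [389.3 183.3] [567.6 144.6  65. ]
blue 147 [335.8 191.9] [486.   73.4  65. ]
blue 127 [366.4 189.6] [535.4 108.   65. ]
blue 189 [429.2 217.9] [670.1 106.9  65. ]
blue 198 [317.2 235.5] [505.  -32.8  65. ]
blue 202 [415.2 264.6] [6.895e+02 4.000e-01 6.500e+01]
blue 119 [356.3 274.5] [606.8 -70.3  65. ]
green 125 [401.5 199. ] [609.4 106.7  85. ]
```

View pics/topz.png

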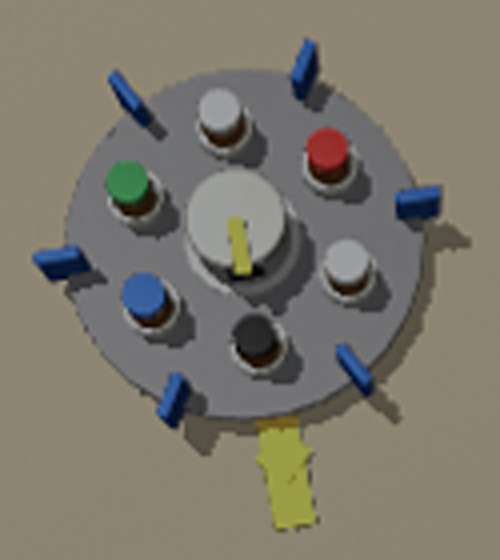

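```bash
cat >> h.py <<'E'
C=np.array([584.5,44.0])
def plan(targets):
    """targets: list of (x,y,z,azimuth_deg of tool x) -> travel m, yaw"""
    s=bot.get_state(); p=s["position"]; M=R.from_rotvec(s["tcp_rot"]).as_matrix()
    az0=np.degrees(np.arctan2(M[1,0],M[0,0])); print("t",s["time_s"],"pos",p.round(1),"az",az0.round(2),"gap",round(s["finger_gap"],1),"F",s["ft_force"].round(2))
    for x,y,z,az in targets:
        t=M.T@(np.array([x,y,z])-p)/1000
        dy=np.radians((az0-az+180)%360-180)
        print("[%.4f,%.4f,%.4f]"%tuple(t),"%.4f"%dy)
def arc(a,r=114): return C[0]+r*np.cos(np.radians(a)),C[1]+r*np.sin(np.radians(a))
E
python3 - <<'E'
from h import *
x,y=arc(-19.7); plan([(x,y,200,70.3)])
print(R.from_rotvec(bot.get_state()["tcp_rot"]).as_matrix().round(3))
E
```

```text
t 1.1 pos [170.8 601.2 205.5] az 74.14 gap 94.1 F [0.69 0.06 0.01]
[-0.4306,0.6640,0.0055] 0.0671
[[ 0.273  0.962  0.   ]
 [ 0.962 -0.273  0.   ]
 [ 0.     0.    -1.   ]]
```

Request:
apply_moves([
  [-0.022,0.033,0],
  [-0.043,0.066,0],
  [-0.065,0.1,0],
  [-0.086,0.133,0],
  [-0.108,0.166,0],
  [-0.129,0.199,0],
  [-0.151,0.232,0],
  [-0.172,0.266,0],
  [-0.194,0.299,0],
  [-0.215,0.332,0],
  [-0.237,0.365,0],
  [-0.258,0.398,0],
  [-0.28,0.432,0],
  [-0.301,0.465,0],
  [-0.323,0.498,0],
  [-0.345,0.531,0],
  [-0.366,0.564,0],
  [-0.388,0.598,0],
  [-0.409,0.631,0],
  [-0.4306,0.664,0.005],
], yaw=[0,0,0,0,0,0,0,0,0,0,0.02,0.03,0.04,0.05,0.06,0.067,0.067,0.067,0.067,0.067], grip=[0.45,0.45,0.45,0.45,0.45,0.45,0.45,0.45,0.45,0.45,0.45,0.45,0.45,0.45,0.45,0.45,0.45,0.45,0.45,0.45], force=5)

```text
time_s: 3.1
position: [693.1, 4.4, 201.0]
tcp_rot: [2.568, 1.809, 0.002]
ft_force: [0.4, 0.1, 0.4]
finger_gap: 41.9
```

Check the alignment over the tab with the wrist camera.

```bash
python3 - <<'E'
from h import *
s=bot.get_state(); p,d=snapshot("wrist"); cv2.imwrite("pics/w1.png",p)
p,d=snapshot("scene"); cv2.imwrite("pics/s1.png",p)
c=get_calibration("wrist"); print(c)
x,y=arc(-19.7); plan([(x,y,50,70.3)])
# project expected tab top into wrist
M=R.from_rotvec(s["tcp_rot"]).as_matrix(); He=c["hand_eye"]
for q in [(*arc(-19.7,110),75),(*C,97)]:
    t=M.T@(np.array(q)-s["position"]); k=np.linalg.inv(He)@np.r_[t,1]
    n=np.array([k[0],-k[1]])/-k[2]; r2=n@n; n=n*(1+c["k1"]*r2); print(q,c["intrinsics"]@np.r_[n,1])
E
```

```text
{'intrinsics': array([[422.40980315,   0.        , 316.55736035],
       [  0.        , 422.40980315, 229.90702174],
       [  0.        ,   0.        ,   1.        ]]), 'k1': -0.035374171220191555, 'hand_eye': array([[ 9.99999897e-01,  3.01692253e-04,  3.37813772e-04,
         9.75244039e-01],
       [ 3.71259798e-04, -9.73227306e-01, -2.29844453e-01,
        -6.73439554e+01],
       [ 2.59427297e-04,  2.29844555e-01, -9.73227318e-01,
        -1.79120599e+02],
       [ 0.00000000e+00,  0.00000000e+00,  0.00000000e+00,
         1.00000000e+00]])}
t 3.2 pos [693.3   0.  199.3] az 69.99 gap 42.2 F [-0.19 -0.81  0.49]
[0.0051,-0.0033,0.1493] -0.0054
(np.float64(688.0617599293241), np.float64(6.919521573460969), 75) [316.2639455 216.099718    1.       ]
(np.float64(584.5), np.float64(44.0), 97) [316.21617959  51.86581735   1.        ]
```

View pics/w1.png

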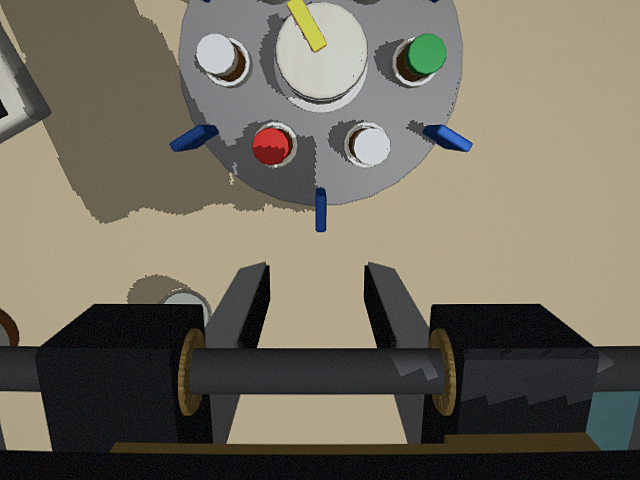

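The wrist view shows the tab at (321,210), midway between the fingers, as predicted. I'll descend straight down, then narrow the fingers round the tab.

Request:
apply_moves([
  [0,0,0],
  [0,0,0],
  [0,0,0.02],
  [0,0,0.05],
  [0,0,0.08],
  [0,0,0.1],
  [0,0,0.115],
  [0,0,0.13],
  [0,0,0.14],
  [0,0,0.148],
  [0,0,0.148],
  [0,0,0.148],
  [0,0,0.148],
], yaw=[0,0,0,0,0,0,0,0,0,0,0,0,0], grip=[0.45,0.45,0.45,0.45,0.45,0.45,0.45,0.45,0.45,0.45,0.45,0.45,0.45])

```text
time_s: 4.5
position: [692.3, 5.5, 53.2]
tcp_rot: [2.568, 1.808, 0.001]
ft_force: [-0.6, -0.2, 0.6]
finger_gap: 42.1
```

```bash
python3 - <<'E'
from h import *
s=bot.get_state(); p,d=snapshot("wrist"); cv2.imwrite("pics/w2.png",p)
print(s["position"],s["tcp_rot"],s["ft_force"])
E
```

```text
[692.30325813   5.50872097  53.24124869] [2.56819455e+00 1.80830269e+00 1.40362318e-03] [-0.63899382 -0.2096856   0.60835042]
```

View pics/w2.png

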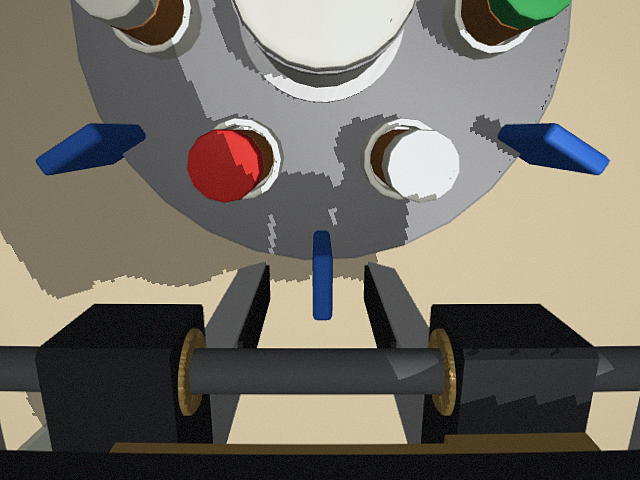

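```bash
python3 - <<'E'
import numpy as np
for t in np.r_[np.arange(4,69,4)]:
    a=np.radians(t); print([round(-.114*np.sin(a),4),round(.114*(np.cos(a)-1),4),0],round(a,4),end="; ")
E
```

```text
[np.float64(-0.008), np.float64(-0.0003), 0] 0.0698; [np.float64(-0.0159), np.float64(-0.0011), 0] 0.1396; [np.float64(-0.0237), np.float64(-0.0025), 0] 0.2094; [np.float64(-0.0314), np.float64(-0.0044), 0] 0.2793; [np.float64(-0.039), np.float64(-0.0069), 0] 0.3491; [np.float64(-0.0464), np.float64(-0.0099), 0] 0.4189; [np.float64(-0.0535), np.float64(-0.0133), 0] 0.4887; [np.float64(-0.0604), np.float64(-0.0173), 0] 0.5585; [np.float64(-0.067), np.float64(-0.0218), 0] 0.6283; [np.float64(-0.0733), np.float64(-0.0267), 0] 0.6981; [np.float64(-0.0792), np.float64(-0.032), 0] 0.7679; [np.float64(-0.0847), np.float64(-0.0377), 0] 0.8378; [np.float64(-0.0898), np.float64(-0.0438), 0] 0.9076; [np.float64(-0.0945), np.float64(-0.0503), 0] 0.9774; [np.float64(-0.0987), np.float64(-0.057), 0] 1.0472; [np.float64(-0.1025), np.float64(-0.064), 0] 1.117; [np.float64(-0.1057), np.float64(-0.0713), 0] 1.1868;
```

Request:
apply_moves([
  [0,0,0],
  [0,0,0],
  [0,0,0],
  [0,0,0],
  [-0.008,-0.0003,0],
  [-0.0159,-0.0011,0],
  [-0.0237,-0.0025,0],
  [-0.0314,-0.0044,0],
  [-0.039,-0.0069,0],
  [-0.0464,-0.0099,0],
  [-0.0535,-0.0133,0],
  [-0.0604,-0.0173,0],
  [-0.067,-0.0218,0],
  [-0.0733,-0.0267,0],
  [-0.0792,-0.032,0],
  [-0.0847,-0.0377,0],
  [-0.0898,-0.0438,0],
  [-0.0945,-0.0503,0],
  [-0.0987,-0.057,0],
  [-0.0987,-0.057,0],
], yaw=[0,0,0,0,0.07,0.14,0.209,0.279,0.349,0.419,0.489,0.559,0.628,0.698,0.768,0.838,0.908,0.977,1.0472,1.0472], grip=[0.14,0.14,0.14,0.14,0.14,0.14,0.14,0.14,0.14,0.14,0.14,0.14,0.14,0.14,0.14,0.14,0.14,0.14,0.14,0.14])

```text
time_s: 6.55
position: [604.4, -68.3, 52.6]
tcp_rot: [3.129, 0.279, -0.0]
ft_force: [0.8, -1.1, 0.0]
finger_gap: 13.3
```

```bash
python3 - <<'E'
from h import *
s=bot.get_state(); p,d=snapshot("wrist"); cv2.imwrite("pics/w3.png",p)
x,y=arc(-79.7); print("cmd",x,y); plan([])
p,d=snapshot("top"); cv2.imwrite("pics/t3.png",p[150:310,200:350].repeat(4,0).repeat(4,1))
E
```

```text
cmd 604.8834525232638 -68.16289432442375
t 6.6 pos [604.9 -68.1  52.6] az 10.39 gap 12.9 F [-0.24 -0.37  0.67]
```

View pics/w3.png

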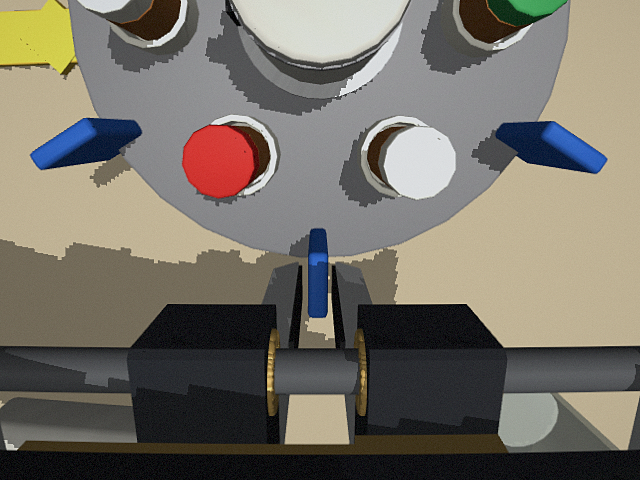

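The tab (318,272) is between the fingers and following the tool. I'll push the remaining ~60°, slowing at the end.

Request:
apply_moves([
  [-0.008,-0.0003,0],
  [-0.0159,-0.0011,0],
  [-0.0237,-0.0025,0],
  [-0.0314,-0.0044,0],
  [-0.039,-0.0069,0],
  [-0.0464,-0.0099,0],
  [-0.0535,-0.0133,0],
  [-0.0604,-0.0173,0],
  [-0.067,-0.0218,0],
  [-0.0733,-0.0267,0],
  [-0.0792,-0.032,0],
  [-0.0847,-0.0377,0],
  [-0.0898,-0.0438,0],
  [-0.0945,-0.0503,0],
  [-0.0967,-0.0536,0],
  [-0.0982,-0.0561,0],
  [-0.0987,-0.057,0],
  [-0.0987,-0.057,0],
  [-0.0987,-0.057,0],
], yaw=[0.07,0.14,0.209,0.279,0.349,0.419,0.489,0.559,0.628,0.698,0.768,0.838,0.908,0.977,1.012,1.0385,1.0472,1.0472,1.0472], grip=[0.14,0.14,0.14,0.14,0.14,0.14,0.14,0.14,0.14,0.14,0.14,0.14,0.14,0.14,0.14,0.14,0.14,0.14,0.14])

```text
time_s: 8.55
position: [497.8, -29.9, 52.5]
tcp_rot: [2.851, -1.319, 0.0]
ft_force: [0.1, 0.8, 0.3]
finger_gap: 13.3
```

```bash
python3 - <<'E'
from h import *
plan([])
for n,roi in [("top",(215,165,340,305)),("scene",(270,160,460,300))]:
    p,d=snapshot(n); cv2.imwrite(f"pics/{n}4.png",p); c=get_calibration(n)
    for nm,lo,hi,z in [("red",(0,150,60),(8,255,255),85),("blue",(108,120,40),(125,255,255),55)]:
        for a,ce,m in blobs(p,lo,hi,6,roi):
            q=onplane(c,[ce],z)[0]; v=q[:2]-C; print(n,nm,a,ce.round(1),q.round(1),"r%.1f ang%.1f"%(np.hypot(*v),np.degrees(np.arctan2(v[1],v[0]))))
    cv2.imwrite(f"pics/{n}4z.png",cv2.resize(p[roi[1]:roi[3],roi[0]:roi[2]],None,fx=4,fy=4))
s=bot.get_state(); p,d=snapshot("wrist"); cv2.imwrite("pics/w4.png",p)
E
```

```text
t 8.55 pos [497.8 -29.9  52.5] az -49.65 gap 13.3 F [0.14 0.78 0.34]
top blue 40 [289.5 180.7] [691.4  11.1  55. ] r111.9 ang-17.1
top blue 47 [246.1 190.6] [664.9 117.8  55. ] r109.2 ang42.6
top blue 82 [268.7 192.6] [660.3  61.8  55. ] r77.8 ang13.2
top blue 73 [230.5 231.9] [560.1 151.7  55. ] r110.4 ang102.8
scene red 133 [340.  210.1] [520.4  26.1  85. ] r66.6 ang-164.4
scene blue 66 [387.7 182.7] [561.6 152.   55. ] r110.4 ang102.0
scene blue 127 [335.  192.7] [482.   77.7  55. ] r107.9 ang161.8
scene blue 183 [428.6 216.4] [666.3 116.7  55. ] r109.4 ang41.7
scene blue 160 [411.8 227.9] [649.2  76.4  55. ] r72.4 ang26.6
scene blue 208 [416.5 263.5] [689.4   9.7  55. ] r110.4 ang-18.1
scene blue 118 [358.2 275. ] [608.1 -64.3  55. ] r110.8 ang-77.7
```

View pics/scene4z.png

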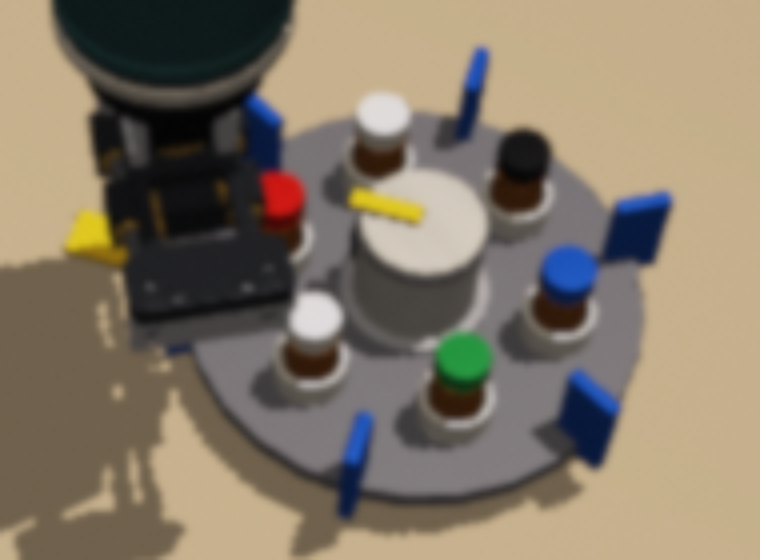

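View pics/w4.png

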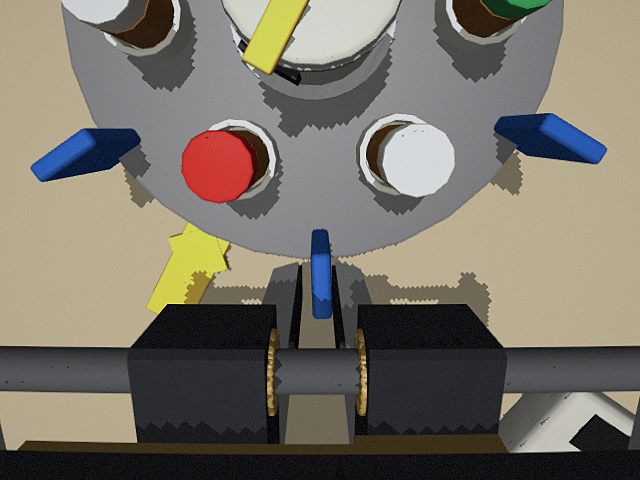

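```bash
python3 - <<'E'
from h import *
s=bot.get_state(); c=dict(get_calibration("wrist")); p=cv2.imread("pics/w4.png")
T=np.eye(4); T[:3,:3]=R.from_rotvec(s["tcp_rot"]).as_matrix(); T[:3,3]=s["position"]; c["extrinsics"]=T@c["hand_eye"]
def ang(v): return round(np.degrees(np.arctan2(v[1],v[0])),2)
bar=strip=None
for a,ce,m in blobs(p,(22,120,80),(35,255,255),200):
    v,u=np.nonzero(m); z=97 if ce[1]<120 else 6
    q=onplane(c,np.c_[u,v],z)[:,:2]; mu=q.mean(0); w=np.linalg.svd(q-mu,full_matrices=False)[2][0]
    print(z,a,ce,mu,"dir",ang(w),ang(-w),"from C",ang(mu-C))
for nm,lo,hi in [("red",(0,150,60),(8,255,255)),]:
    for a,ce,m in blobs(p,lo,hi,300):
        (u,v),r=cv2.minEnclosingCircle(np.argwhere(m)[:,::-1].astype(np.float32))
        q=onplane(c,[(u,v)],85)[0,:2]; print(nm,a,ce,(u,v),r,q,np.hypot(*(q-C)),ang(q-C))
for a,ce,m in blobs(p,(108,120,40),(125,255,255),300):
    q=onplane(c,[ce],60)[0,:2]; print("blue",ce,q,ang(q-C),np.hypot(*(q-C)))
q=onplane(c,[(320,232)],75)[0,:2]; print("tab inner top end",q,ang(q-C),np.hypot(*(q-C)))
E
```

```text
97 2536 [272.85094637  33.35646688] [560.77399268  42.40201684] dir -172.77 7.23 from C -176.15
6 4022 [188.48657384 268.32371954] [443.08893844  20.31195668] dir -176.6 3.4 from C -170.49
red 4198 [217.69676036 165.36183897] (218.8375701904297, 164.09898376464844) 38.46183395385742 [517.24880455  32.63929681] 68.20402382820153 -170.41
blue [551.19702141 137.70307167] [606.75880422 -59.27345858] -77.84 105.64497911326218
blue [ 83.77845856 153.11576911] [480.10288708  80.60860941] 160.68 110.62977658885228
blue [320.8169697  275.00666667] [502.74504884 -26.24258409] -139.33 107.7863287199233
tab inner top end [519.66633366 -11.23009296] -139.57 85.16905224143473
```

Wrist view: the red vial is at −170.4° and the pointer strip at −170.5° (about 0.1 mm apart). The scene view says roughly 1° short, well inside tolerance. I'll release the tab and rise.

Request:
apply_moves([
  [0,0,0],
  [0,0,0],
  [0,0,0],
  [0,0,0],
  [0,0,-0.02],
  [0,0,-0.04],
  [0,0,-0.06],
  [0,0,-0.08],
  [0,0,-0.1],
  [0,0,-0.1],
  [0,0,-0.1],
], yaw=[0,0,0,0,0,0,0,0,0,0,0], grip=[0.32,0.32,0.32,0.32,0.32,0.32,0.32,0.32,0.32,0.32,0.32])

```text
time_s: 9.8
position: [497.6, -29.4, 152.3]
tcp_rot: [-2.851, 1.319, -0.0]
ft_force: [-0.5, -0.4, -0.1]
finger_gap: 29.9
```

```bash
python3 - <<'E'
from h import *
d0=np.load("pics/top0d.npy")
for n,roi in [("top",(360,230,440,300)),("scene",(190,290,300,390))]:
    p=cv2.imread(f"pics/{n}0.png"); c=get_calibration(n); d=np.load(f"pics/{n}0d.npy")
    for a,ce,m in blobs(p,(50,150,40),(80,255,255),20,roi):
        u,v=ce; dd=np.median(d[m]); E=c["extrinsics"]; w=E[:3,:3]@(rays(c,[ce])[0]*dd)+E[:3,3]
        print(n,a,ce,onplane(c,[ce],50)[0].round(1),"depth pt",w.round(1))
plan([(481,-257.5,150,-49.7)])
E
```

```text
top 97 [399.86597938 266.49484536] [ 480.3 -258.5   50. ] depth pt [ 480.1 -258.3   51. ]
scene 257 [239.97276265 330.80544747] [ 482.1 -258.5   50. ] depth pt [ 482.7 -259.    51.8]
t 9.8 pos [497.6 -29.4 152.3] az -49.67 gap 29.9 F [-0.49 -0.38 -0.05]
[0.1631,0.1603,0.0022] 0.0006
```

Request:
apply_moves([
  [0.016,0.016,0],
  [0.033,0.032,0],
  [0.049,0.048,0],
  [0.066,0.064,0],
  [0.082,0.08,0],
  [0.098,0.097,0],
  [0.115,0.113,0],
  [0.131,0.129,0],
  [0.148,0.145,0],
  [0.164,0.161,0],
  [0.164,0.161,0],
  [0.164,0.161,0],
  [0.164,0.161,0],
], yaw=[0,0,0,0,0,0,0,0,0,0,0,0,0], grip=[0,0,0,0,0,0,0,0,0,0,0,0,0])

```text
time_s: 11.1
position: [480.9, -258.0, 151.9]
tcp_rot: [-2.851, 1.319, 0.001]
ft_force: [0.1, 0.1, -0.1]
finger_gap: 0.9
```

```bash
python3 - <<'E'
from h import *
s=bot.get_state(); p,d=snapshot("wrist"); cv2.imwrite("pics/w5.png",p); plan([])
c=dict(get_calibration("wrist")); T=np.eye(4); T[:3,:3]=R.from_rotvec(s["tcp_rot"]).as_matrix(); T[:3,3]=s["position"]; c["extrinsics"]=E=T@c["hand_eye"]
for a,ce,m in blobs(p,(50,120,40),(80,255,255),200):
    q=onplane(c,[ce],51)[0]; print("btn",a,ce,q, (E[:3,:3]@(rays(c,[ce])[0]*np.median(d[m]))+E[:3,3]).round(1))
for n,roi in [("top",(215,165,340,305)),("scene",(270,160,460,300))]:
    p,d=snapshot(n); cv2.imwrite(f"pics/{n}5.png",p); c=get_calibration(n)
    for nm,lo,hi,z in [("yel",(22,120,80),(35,255,255),6),("red",(0,150,60),(8,255,255),85)]:
        for a,ce,m in blobs(p,lo,hi,20,roi):
            q=onplane(c,[ce],z)[0]; v=q[:2]-C; print(n,nm,a,ce.round(1),q.round(1),"r%.1f ang%.1f"%(np.hypot(*v),np.degrees(np.arctan2(v[1],v[0]))))
    cv2.imwrite(f"pics/{n}5z.png",cv2.resize(p[roi[1]:roi[3],roi[0]:roi[2]],None,fx=4,fy=4))
    print([(r["position"].round(1) if hasattr(r["position"],'round') else r["position"],r["p"]) for t in ("vial_red_c","pointer") for r in spotter.place_of(n,t)])
E
```

```text
t 11.15 pos [ 481.  -257.9  152. ] az -49.63 gap 0.3 F [-0.89  0.2  -0.23]
btn 1822 [315.06201976 226.29473106] [ 481.4026982  -254.28240842   51.        ] [ 481.5 -254.2   51.7]
top yel 51 [274.6 226.7] [585.2  49.4   6. ] r5.5 ang82.5
top yel 277 [285.7 281.6] [446.1  17.9   6. ] r140.8 ang-169.3
top red 91 [279.1 249. ] [513.9  29.8  85. ] r72.0 ang-168.6
[([514.6, 28.8, 58.6], 0.46), ([653.3, 60.6, 55.2], 0.32), ([751.1, -151.0, 4.7], 0.25)]
scene yel 91 [365.6 211. ] [541.8 101.    6. ] r71.2 ang126.9
scene yel 374 [301.9 220.8] [441.1  15.5   6. ] r146.2 ang-168.8
scene red 161 [338.9 210.2] [518.8  25.   85. ] r68.4 ang-163.9
[([517.2, 34.1, 59.4], 0.51)]
```

View pics/w5.png

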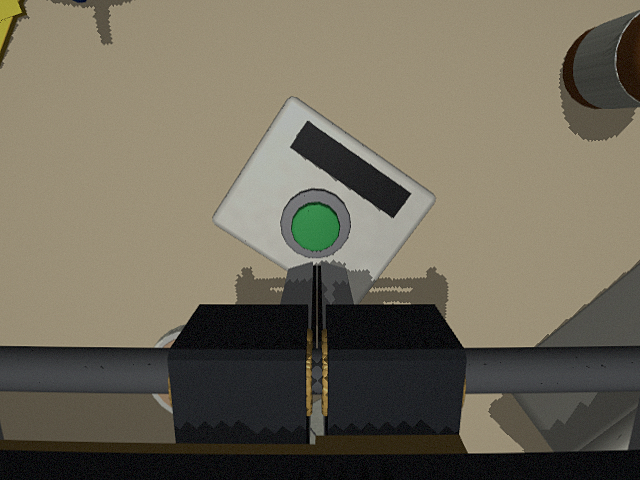

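View pics/top5z.png

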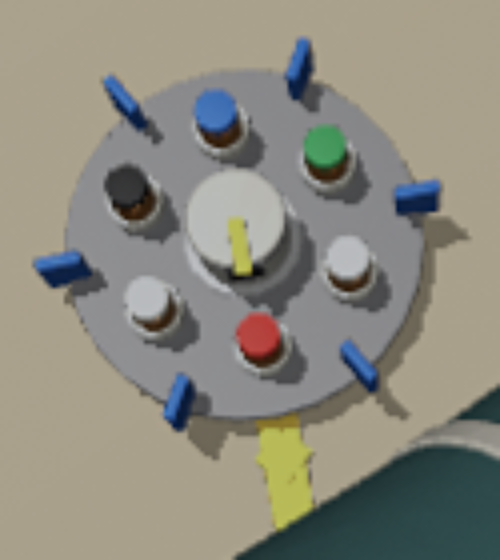

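The button is centred ahead of the fingers' tip, and its top is near z = 51. The estimates agree to 4 mm, so I take the midpoint. The vial is lined up in the top view (red −168.6°, strip −169.3°). Now I'll press.

Request:
apply_moves([
  [-0.001,-0.001,0.025],
  [-0.001,-0.001,0.05],
  [-0.001,-0.001,0.07],
  [-0.001,-0.001,0.085],
  [-0.001,-0.001,0.092],
  [-0.001,-0.001,0.096],
  [-0.001,-0.001,0.099],
  [-0.001,-0.001,0.101],
  [-0.001,-0.001,0.103],
  [-0.001,-0.001,0.105],
  [-0.001,-0.001,0.107],
  [-0.001,-0.001,0.108],
  [-0.001,-0.001,0.108],
  [-0.001,-0.001,0.108],
  [-0.001,-0.001,0.108],
], yaw=[0,0,0,0,0,0,0,0,0,0,0,0,0,0,0], grip=[0,0,0,0,0,0,0,0,0,0,0,0,0,0,0])

```text
time_s: 12.95
position: [481.5, -257.8, 45.7]
tcp_rot: [-2.85, 1.32, -0.002]
ft_force: [-6.3, 5.2, 29.4]
finger_gap: 0.7
```

```bash
python3 - <<'E'
from h import *
c=get_calibration("top"); d=np.load("pics/top0d.npy"); E=c["extrinsics"]
for v in range(256,279,2):
    uv=[(u,v) for u in range(386,416,2)]
    w=(rays(c,uv)*np.array([d[v,u] for u,v in uv])[:,None])@E[:3,:3].T+E[:3,3]; print(v,w[:,2].round(0).astype(int))
plan([])
E
```

```text
256 [30 29 27 29 25 30 30 29 28 28 28 27 33 26 30]
258 [31 28 30 28 41 40 43 41 41 41 29 27 30 28 27]
260 [29 25 31 42 46 49 53 51 47 40 38 28 27 26 30]
262 [32 29 38 42 47 49 54 51 52 53 38 34 29 34 27]
264 [30 30 43 44 53 53 54 54 47 52 51 38 30 27 32]
266 [34 35 45 41 51 51 49 52 54 51 52 35 33 31 28]
268 [29 30 41 45 49 51 47 51 52 55 50 38 30 27 32]
270 [28 32 35 43 45 54 51 51 55 54 39 33 28 31 26]
272 [30 29 31 40 42 42 50 50 53 39 42 26 29 31 32]
274 [30 33 30 34 42 41 38 43 43 44 42 30 34 32 30]
276 [32 29 29 30 29 41 39 43 45 27 31 26 32 32 25]
278 [  33   30 1216   27   28   31   30   33   30   30   26   30   28   25
   29]
t 12.95 pos [ 481.5 -257.8   45.7] az -49.71 gap 0.7 F [-6.28  5.16 29.35]
```

The bezel is at about 41 mm, so at 45.7 mm with 29 N the fingers are on the button's own bottom stop. Letting go and rising.

Request:
apply_moves([
  [0,0,-0.003],
  [0,0,-0.008],
  [0,0,-0.02],
  [0,0,-0.05],
  [0,0,-0.08],
  [0,0,-0.11],
  [0,0,-0.13],
  [0,0,-0.13],
  [0,0,-0.13],
], yaw=[0,0,0,0,0,0,0,0,0], grip=[0,0,0,0,0,0,0,0,0])

```text
time_s: 13.85
position: [481.0, -257.3, 174.8]
tcp_rot: [-2.851, 1.32, -0.001]
ft_force: [0.1, 0.2, 0.0]
finger_gap: 0.4
```

```bash
python3 - <<'E'
from h import *
plan([])
s=bot.get_state(); p,d=snapshot("wrist"); cv2.imwrite("pics/w6.png",p)
c=dict(get_calibration("wrist")); T=np.eye(4); T[:3,:3]=R.from_rotvec(s["tcp_rot"]).as_matrix(); T[:3,3]=s["position"]; E=T@c["hand_eye"]
for a,ce,m in blobs(p,(50,120,40),(80,255,255),200):
    print("btn",a,(E[:3,:3]@(rays(c,[ce])[0]*np.median(d[m]))+E[:3,3]).round(1))
p,d=snapshot("scene"); cv2.imwrite("pics/s6.png",p)
p,d=snapshot("top"); c=get_calibration("top")
for nm,lo,hi,z in [("yel",(22,120,80),(35,255,255),6),("red",(0,150,60),(8,255,255),85)]:
    for a,ce,m in blobs(p,lo,hi,20,(215,165,340,305)):
        q=onplane(c,[ce],z)[0]; v=q[:2]-C; print(nm,a,q.round(1),"ang%.1f"%np.degrees(np.arctan2(v[1],v[0])))
E
```

```text
t 13.85 pos [ 481.  -257.3  174.8] az -49.68 gap 0.4 F [0.08 0.18 0.  ]
btn 1563 [ 481.4 -254.2   51.7]
yel 52 [585.5  49.5   6. ] ang79.3
yel 294 [444.2  17.3   6. ] ang-169.2
red 91 [513.9  29.8  85. ] ang-168.6
```

View pics/s6.png

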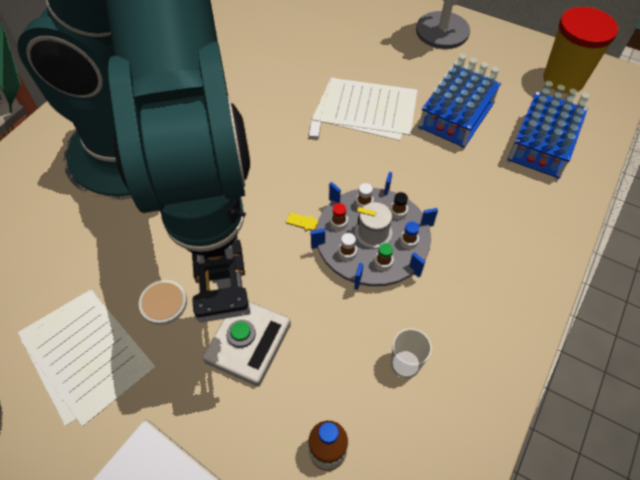

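The scene shows the red vial (339,214) in line with the pointer strip (302,221). The button is up at 51.7 mm as before, all six vials are upright, and the loose things have not moved. Handing in.

```bash
python3 -c "
from bench import bot
print(bot.close_job())"
```

```text
the job is handed in; nothing more can be done
None
```

I turned the carousel about 120° clockwise with the fingers either side of one blue tab, let go of the tab, then pressed the scan button and rose clear. I handed the job in at about 14 s; it reports no verdict.

**Alignment:** in the last top view the red vial was at −168.6° and the pointer strip at −169.2°, about 1 mm apart at the vial. The earlier wrist view gave 0.1° between them, and the scene view's tab angles about 1.1°. The scene view's red-cap centroid read about 5° off (roughly 6 mm). I put that down to the cap's side being visible and discounted it.

**Button:** the fingertips stopped at 45.7 mm under 29 N, about 6 mm below the released top and above the bezel at about 41 mm. I took that as fully down. Afterwards its top read 51.7 mm, the same as before the press.

**Everything else:** in the last scene picture the vials stood upright and the beaker, bottle, dish and eraser looked where they had been. I judged those by eye and did not measure them again. The arm ended clear of everything, with the force on the tool near zero.

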